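# Make up the lining and mending kits

### The arm

A 6-joint arm with a two-finger parallel gripper is mounted at the origin on the work surface. World frame = base frame: x ahead of the robot, y to its left, z up, the work surface at z = 0. Lengths are in m, angles in rad, forces in N, time in s.
With the tool pointing down it reaches from about 0.325 to 1 m from the base axis. Payload 5.1 kg.
Tool frame: the origin (TCP) lies at the very end of the fingers, on their centre line; the grasp point (between the pads) lies 19 mm behind it; z points along the fingers, y is the direction in which the jaws open and shut (so a half turn about z gives the same grasp; the last joint's range is limited). The gripper opens to 85 mm and grips with 20 to 120 N. Pads are 22 mm wide; open, the fingers measure 114 mm over their backs; the gripper's body (76 mm by 85 mm) begins 54 mm behind the grasp point. The pads swing forward as they close: fully open they stand 13 mm farther back than shut.
Start: joints at [1.095, 0.124, 1.65, -0, 1.367, -0.083], TCP at [0.249, 0.6, 0.231] pointing down, gripper open.
Joint ranges: [-2.61, 2.61], [-1.02, 2.33], [0.03, 2.71], [-1.35, 4.49], [0.32, 2.68], [-2.91, 2.91]. Speed limits (rad/s): [2.57, 2.57, 3.14, 3.14, 3.14, 3.14].

### API

Orientations are given as a unit quaternion [x, y, z, w].
In Python, from plant import robot, capture, hand_in gives the robot as it stands.
- The arm moves only by the tool send_rows, never from a script. Its argument "targets" is a list of rows, each a list of 3 entries, a list of its own where there are three numbers: the shift along the tool's x, y, z in m, then the turn, a rotation vector about the tool's x, y, z in degrees, then the opening, from 0 (shut) to 1 (fully open). In form: [[[tx, ty, tz], [rx, ry, rz], jaw], ...]. A call has 1 to 12 rows; each row shifts and turns the commanded pose from where the row before left it, along the tool's axes as they then stand; what a row does not reach is not made up. A row lasts 1/10 s, in which the tool goes at most 50 mm and 8.59 degrees, less where a joint would pass 70% of its speed; a pose out of reach is approached as far as the arm can. A call is refused whole if a number of a shift passes 0.05 or a number of a turn 8.59, either way. A call with a gripper value outside its range is refused whole. The fingers move at their own pace and stop on an object; "grip_force" is the grip in N (left out, the last holds). Time passes only in rows, so rows that do not move let the fingers close. It gives the time, the measured TCP pose, the force and the opening at its end, in the units of the state.
- robot.get_state(): the state, without advancing time (a new reading comes with each control period).
- capture(name): name is "side" or "top" or "wrist"; returns a dict with "img" (480x640x3 uint8, blue, green, red), "fx", "fy", "cx", "cy" (pixels), "k1" (the pictures are not rectified: a ray, as slopes to the right and down, at radius r is drawn at 1 + k1 r^2 times it, then the intrinsics apply), "camera_from_world" (4x4, takes a point from world to camera coordinates). Camera axes: x right, y up, looking along -z (the intrinsics and any distortion apply to the point x, -y, -z); pixel columns grow to the right and rows downward; lengths in m; the calibration is good to about 2 mm. A picture is of the moment at which its call begins. There is no depth.
- hand_in(): hands the job in, once; it reports no verdict.
The state is a dict: "clock": time; "qpos": joint angles; "qvel": joint speeds; "tau": joint torques, N m; "tool_pos": TCP position; "ee_rot": TCP orientation; "force": force on the tool from outside, world axes, zero at the start; "moment": the same for the moment, N m; "grip_width": opening from 0.0 (shut) to 1.0 (fully open).
Only numpy, scipy, OpenCV 4.12 (cv2) and the standard library are available. Lean on these libraries where they do the work, as an engineer would, in place of code of your own. Each camera call takes 0.05 s, during which the arm holds its last target. There are 200 camera calls.

### The job

Make up two conservation tool kits from the stock on the bench. The lining kit goes in the larger tray: lay the brayer in its widest lane, the brush in the lane beside it, and stand the paste jar in the small square well; the mending kit goes in the smaller tray: lay the spatula in its long lane and stand the smaller of the two steel weights in the square well. Set each thing down gently rather than dropping it, flat on the tray floor or upright inside its own compartment; the large weight, the bone folder and the loupe stay where they are.

Things in the scene. Friction and masses are not known exactly. Their poses are not given: they have to be found in the camera images.
- brayer: hand roller lying flat: black rubber roller 64 mm long, 30 dia, crosswise in a steel frame 74 wide, dark round wooden handle; 153 long (92 behind the origin, 61 ahead), 30 high, 140 g; origin on its underside near the balance point (grip here from above, across y); x along it towards the working end, z up. Handle 26 dia from 12 ahead of the origin to 48 behind, axis 15 up.
- brush: flat paste brush lying flat: pale bristles, steel ferrule 54 mm wide, pale wooden handle; 159 long (92 behind the origin, 67 ahead), 16 high, 80 g; origin on its underside near the balance point (grip here from above, across y); x along it towards the working end, z up. Handle 28 wide and 16 high from 16 ahead of the origin to 25 behind.
- spatula: palette-knife spatula lying flat: black handle 92 mm long, 22 wide, 16 high, and a thin narrow steel blade; 156 long (72 behind the origin, 84 ahead), 70 g; origin on its underside near the balance point (grip here from above, across y); x along it towards the working end, z up. 
- paste_jar: round jar, cream-coloured, with an aluminium lid, 50 mm diameter, 60 high (lid 47 diameter, from 45 up), 160 g, upright; origin at the centre of its underside, z up
- small_weight: smaller steel press weight: upright cylinder 44 mm diameter, 34 high, with a dark knob 20 diameter on top (54 high in all), 400 g; origin at the centre of its underside, z up
- large_weight: larger steel press weight of the same form, 64 mm diameter, 40 high, 60 high with its knob, 950 g; stays where it is; origin at the centre of its underside
- lining_tray: larger wooden tray, fixed, mm: 192 (x) by 262 (y); origin at the centre of its underside, z up; floor 5 up, rim 18 high and 5 thick, dividers 16 high and 4 thick. Compartments in its frame: widest lane x -91..91, y -126..-28; middle lane x -91..91, y -24..52; square well 70 by 70, x -91..-21, y 56..126; beyond the well (x -17..91) a compartment left empty
- mending_tray: smaller wooden tray, fixed, mm: 192 (x) by 160 (y); origin at the centre of its underside, z up; floor 5 up, rim 18 high and 5 thick, dividers 16 high and 4 thick. Compartments in its frame: long lane x -91..91, y -75..1; square well 70 by 70, x -91..-21, y 5..75; beyond the well (x -17..91) a compartment left empty
- bone_folder: bone folder, a flat cream strip with round ends, 132 by 22 mm, 6 thick, lying beside a tray; stays where it is; origin at the centre of its underside, x along it
- loupe: stand loupe: black round magnifier on three short legs with a clear lens on top, 44 mm diameter, 46 high, standing beside a tray; stays where it is; origin at the centre of its underside

How it is judged:
By the outcome, as a careful person would: the job done as asked, in the order asked, and still so for the second after the job is handed in, with the robot touching nothing.
It also fails if it takes over 144 s, if anything falls off the work surface, if the arm or the gripper's body presses on something with over 40 N, if the wrist force passes 120 N, or if a joint passes its speed limit or range.

## Working session

There is one attempt and no reset: what is moved stays moved. The work goes in short steps, Python scripts to look and compute and a tool call to move; the robot and the scene stay as the last step left them, time stands still between calls to the robot, and variables do not carry over. Pictures are saved under pics/ and viewed, about 12 in all and at most 16, crops included, and the job is handed in when it is done.

Besides the shell and the picture viewer there is one more tool, called after "Request:" by a JSON object that holds its "name" and its "arguments". send_rows: Moves the arm, as the interface text tells. Its arguments: {"type":"object","properties":{"targets":{"type":"array"},"grip_force":{"type":"number"}},"required":["targets"]}

```bash
ls; mkdir -p pics; cat > h.py <<'E'
import numpy as np, cv2
from plant import robot, capture, hand_in
from scipy.spatial.transform import Rotation as R
def pix(c,P):
    P=np.atleast_2d(np.array(P,float)); M=np.array(c["camera_from_world"])
    q=P@M[:3,:3].T+M[:3,3]; s=np.c_[q[:,0]/-q[:,2],-q[:,1]/-q[:,2]]
    s=s*(1+c["k1"]*(s**2).sum(1,keepdims=True))
    return np.c_[c["fx"]*s[:,0]+c["cx"],c["fy"]*s[:,1]+c["cy"]]
def world(c,uv,z):
    K=np.array([[c["fx"],0,c["cx"]],[0,c["fy"],c["cy"]],[0,0,1.]])
    s=cv2.undistortPoints(np.array(uv,float).reshape(-1,1,2),K,np.array([c["k1"],0,0,0.])).reshape(-1,2)
    M=np.array(c["camera_from_world"]); d=np.c_[s[:,0],-s[:,1],-np.ones(len(s))]@M[:3,:3]
    o=-M[:3,:3].T@M[:3,3]; t=(np.broadcast_to(z,len(d))-o[2])/d[:,2]
    return o+d*t[:,None]
E
python3 - <<'E'
from h import *
import pickle
for n in ["top","side"]:
    c=capture(n); cv2.imwrite(f"pics/{n}0.png",c["img"]); pickle.dump(c,open(n+".pkl","wb"))
    M=np.array(c["camera_from_world"]); print(n,-M[:3,:3].T@M[:3,3],c["fx"],c["k1"])
s=robot.get_state(); print(s["clock"],s["tool_pos"],s["ee_rot"],s["grip_width"])
print(R.from_quat(s["ee_rot"]).as_matrix().round(3))
E
```

```text
pics
top [ 0.41928403 -0.00833063  1.07056651] 521.977660708368 -0.04436297727838782
side [ 0.15543682 -0.62306541  0.61852344] 475.050558737458 -0.057352572752752164
0.1 [0.24856451 0.59997649 0.2301461 ] [ 1.95137050e-01  9.80775497e-01 -9.43707749e-04 -2.58057508e-04] 1.0028635749322465
[[-0.924  0.383 -0.001]
 [ 0.383  0.924 -0.002]
 [ 0.    -0.002 -1.   ]]
```

View pics/top0.png

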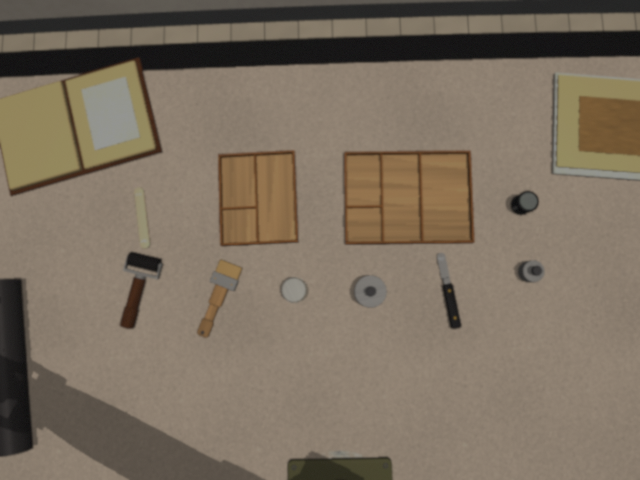

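View pics/side0.png

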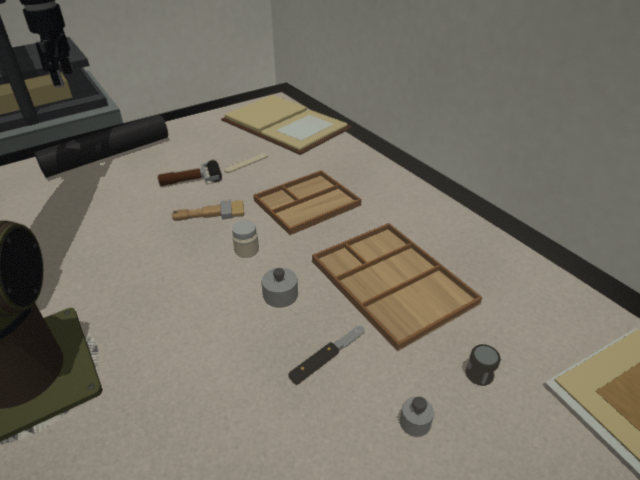

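```bash
python3 - <<'E'
import cv2
i=cv2.imread("pics/top0.png")
for n,(x,y,w,h,k) in dict(A=(112,145,204,195,3),B=(335,145,220,195,3)).items():
    j=cv2.resize(i[y:y+h,x:x+w],None,fx=k,fy=k,interpolation=cv2.INTER_CUBIC)
    cv2.imwrite(f"pics/top0{n}.png",cv2.convertScaleAbs(j,alpha=1.4))
E
```

```text
(no output)
```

View pics/top0A.png

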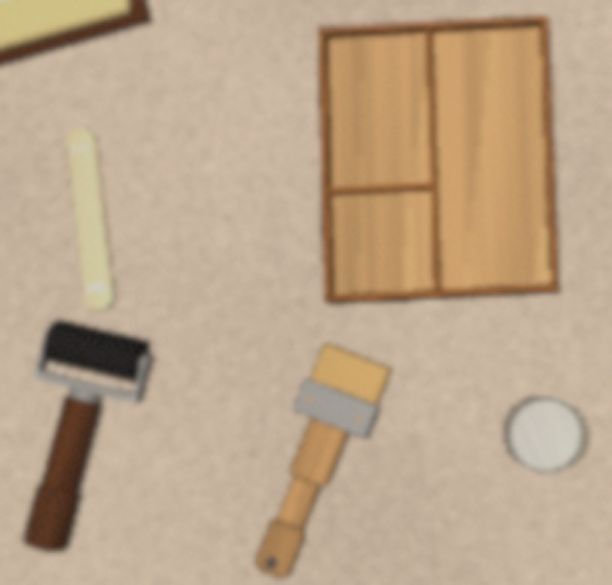

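View pics/top0B.png

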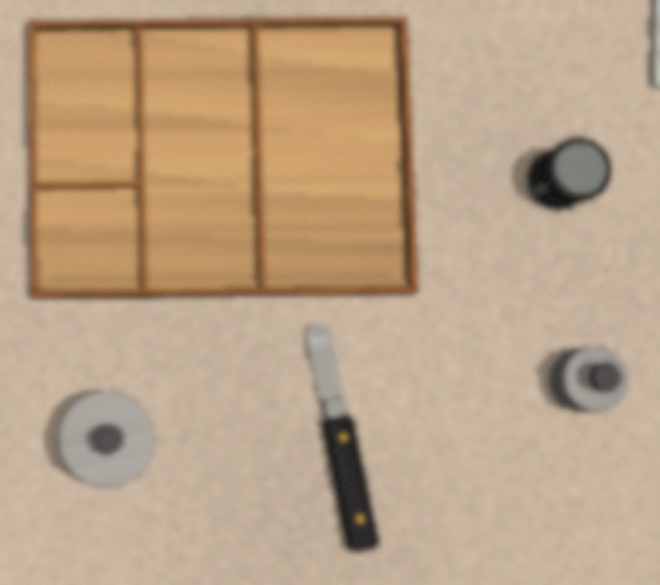

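```bash
python3 - <<'E'
from h import *
import pickle
c=pickle.load(open("top.pkl","rb"))
A=lambda p,z: world(c,[((u+.5)/3-.5+112,(v+.5)/3-.5+145) for u,v in p],z)
B=lambda p,z: world(c,[((u+.5)/3-.5+335,(v+.5)/3-.5+145) for u,v in p],z)
np.set_printoptions(precision=4,suppress=True)
def tool(n,P,back,L):
    d=P[1]-P[0]; l=np.hypot(*d[:2]); print(n,"len",l,"exp",L,"origin",(P[0]+d*back/L)[:2],"yaw",np.degrees(np.arctan2(d[1],d[0])))
tool("brayer",A([(46,547),(101,327)],.015),92,153)
tool("brayer-handle",A([(46,547),(85,397)],.020),1,1)
tool("brush",A([(273,575),(360,355)],.010),92,159)
tool("spat",B([(361,549),(317,325)],[.012,.004]),72,156)
print("jar",A([(546,433)],.06),"knob",B([(603,376)],.054),"body",B([(594,378)],.034))
for n,P in (("mend",A([(321,28),(547,17),(558,291),(329,301)],.018)),("lin",B([(28,22),(405,18),(415,293),(32,297)],.018))):
    e=[P[0]-P[3],P[1]-P[2]]; y=[P[0]-P[1],P[3]-P[2]]
    print(n,P.mean(0),[np.linalg.norm(v) for v in e+y],[np.degrees(np.arctan2(v[1],v[0])) for v in e],[np.degrees(np.arctan2(-v[0],v[1])) for v in y])
E
```

```text
brayer len 0.1527715814833436 exp 153 origin [0.4573 0.401 ] yaw -13.773712826818937
brayer-handle len 0.10351757630469142 exp 1 origin [0.4686 0.3951] yaw -14.376778219097243
brush len 0.1587212464806136 exp 159 origin [0.4311 0.2341] yaw -22.247316926191303
spat len 0.15259151167166723 exp 156 origin [ 0.4209 -0.2294] yaw 7.7726695830948005
jar [[0.436  0.0784 0.06  ]] knob [[ 0.46   -0.3925  0.054 ]] body [[ 0.4597 -0.394   0.034 ]]
mend [0.6263 0.1525 0.018 ] [np.float64(0.19068323361561965), np.float64(0.19070341926371323), np.float64(0.15732869967000862), np.float64(0.15606023491690724)] [np.float64(1.5904236676440688), np.float64(1.2092358005425237)] [np.float64(0.9276597031617059), np.float64(0.916410640582235)]
lin [ 0.6184 -0.1554  0.018 ] [np.float64(0.19060620312182264), np.float64(0.19038145481779173), np.float64(0.25963048835634445), np.float64(0.2582953735193668)] [np.float64(-0.8677168466404116), np.float64(-1.2693389432638595)] [np.float64(-1.0493941628314112), np.float64(-0.9994412737420296)]
```

```bash
cat >> h.py <<'E'
TR=dict(L=(.6184,-.1554,-1.05),M=(.6263,.1525,1.15))
def intray(t,x,y):
    X,Y,a=TR[t]; a=np.radians(a); return X+x*np.cos(a)-y*np.sin(a),Y+x*np.sin(a)+y*np.cos(a)
def plan(x,y,z,yaw):
    "yaw: object/tray yaw deg in world; tool x lies along it or against it. Prints turn about tool z, then shift after it (mm)"
    s=robot.get_state(); m=R.from_quat(s["ee_rot"]).as_matrix(); cur=np.degrees(np.arctan2(m[1,0],m[0,0]))
    d=(yaw-cur+90)%180-90; a=np.radians(cur+d); w=np.array([x,y,z])-s["tool_pos"]
    print("t %.1f pos"%s["clock"],np.round(s["tool_pos"],4),"toolx %.1f"%cur,"tilt",m[:2,2].round(4),"F",np.round(s["force"],1),"w %.3f"%s["grip_width"])
    print("turn rz %.1f ; shift mm x %.0f y %.0f z %.0f"%(-d,1e3*(w[0]*np.cos(a)+w[1]*np.sin(a)),1e3*(w[0]*np.sin(a)-w[1]*np.cos(a)),-1e3*w[2]))
E
python3 - <<'E'
from h import *
plan(.456,.401,.11,-14)
E
```

```text
t 0.1 pos [0.2486 0.6    0.2301] toolx 157.5 tilt [-0.0009 -0.0018] F [ 0.1 -0.6 -0.8] w 1.003
turn rz -8.5 ; shift mm x -249 y -143 z 120
```

Request:
{"name": "send_rows", "arguments": {"targets": [[[0,0,0],[0,0,-4.25],1],[[0,0,0],[0,0,-4.25],1],[[-0.03,-0.018,0.015],[0,0,0],1],[[-0.031,-0.018,0.015],[0,0,0],1],[[-0.031,-0.018,0.015],[0,0,0],1],[[-0.032,-0.018,0.015],[0,0,0],1],[[-0.032,-0.018,0.015],[0,0,0],1],[[-0.031,-0.018,0.015],[0,0,0],1],[[-0.031,-0.018,0.015],[0,0,0],1],[[-0.031,-0.017,0.015],[0,0,0],1],[[0,0,0],[0,0,0],1]]}}

```text
clock: 1.2
tool_pos: [0.4567, 0.3977, 0.1081]
ee_rot: [0.124, 0.992, -0.002, -0.002]
force: [-0.7, -0.0, -0.2]
grip_width: 1.001
```

```bash
python3 - <<'E'
from h import *
plan(.456,.401,.004,-14)
c=capture("wrist"); i=c["img"].copy()
a=np.radians(-14); f=lambda x,y,z:(.4573+x*np.cos(a)-y*np.sin(a),.401+x*np.sin(a)+y*np.cos(a),z)
for p in pix(c,[f(0,0,.028),f(.061,0,.015),f(-.092,0,.015),f(.046,.037,.015),f(.046,-.037,.015)]):
    if abs(p).max()<2000: cv2.drawMarker(i,tuple(int(v) for v in p.round()),(0,255,0),0,14,1)
cv2.imwrite("pics/w1.png",i)
E
```

```text
t 1.2 pos [0.4567 0.3977 0.1081] toolx 165.7 tilt [-0.0037 -0.0039] F [-0.7 -0.  -0.2] w 1.001
turn rz -0.3 ; shift mm x 1 y 3 z 104
```

View pics/w1.png

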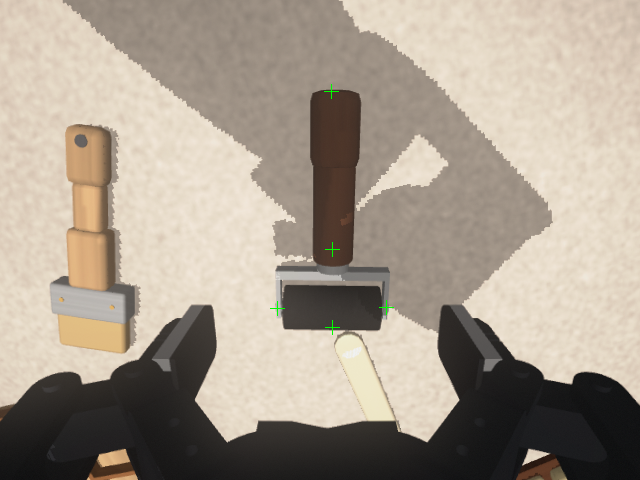

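Request:
{"name": "send_rows", "arguments": {"targets": [[[0.001,0.003,0.03],[0,0,0],1],[[0,0,0.03],[0,0,0],1],[[0,0,0.022],[0,0,0],1],[[0,0,0.014],[0,0,0],1],[[0,0,0.008],[0,0,0],1],[[0,0,0],[0,0,0],1],[[0,0,0],[0,0,0],0],[[0,0,0],[0,0,0],0],[[0,0,0],[0,0,0],0],[[0,0,0],[0,0,0],0],[[0,0,0],[0,0,0],0],[[0,0,0],[0,0,0],0]], "grip_force": 40}}

```text
clock: 2.45
tool_pos: [0.4561, 0.4049, 0.0083]
ee_rot: [0.122, 0.993, 0.0, 0.0]
force: [-0.2, -1.7, 5.6]
grip_width: 0.287
```

```bash
python3 - <<'E'
from h import *
plan(.456,.401,.10,-1.05)
E
```

```text
t 2.5 pos [0.4561 0.4049 0.0083] toolx 166.0 tilt [0.001  0.0007] F [-0.2 -1.7  5.6] w 0.287
turn rz -13.0 ; shift mm x 0 y -4 z -92
```

Request:
{"name": "send_rows", "arguments": {"targets": [[[0,0,-0.01],[0,0,0],0],[[0,0,-0.02],[0,0,0],0],[[0,0,-0.03],[0,0,0],0],[[0,0,-0.032],[0,0,0],0],[[0,0,0],[0,0,-4.5],0],[[0,0,0],[0,0,-4.5],0],[[0,0,0],[0,0,-4],0],[[0,0,0],[0,0,0],0],[[0,0,0],[0,0,0],0]]}}

```text
clock: 3.35
tool_pos: [0.4553, 0.4044, 0.0991]
ee_rot: [0.01, 1.0, -0.0, -0.0]
force: [0.1, 0.5, -0.5]
grip_width: 0.286
```

```bash
python3 - <<'E'
from h import *
plan(*intray("L",.0135,-.077),.10,-1.05)
E
```

```text
t 3.4 pos [0.4553 0.4044 0.0991] toolx 178.9 tilt [-0.0006 -0.0003] F [ 0.1  0.5 -0.5] w 0.286
turn rz -0.0 ; shift mm x -187 y -634 z -1
```

Request:
{"name": "send_rows", "arguments": {"targets": [[[-0.007,-0.02,0],[0,0,0],0],[[-0.012,-0.035,0],[0,0,0],0],[[-0.012,-0.042,0],[0,0,0],0],[[-0.012,-0.042,0],[0,0,0],0],[[-0.012,-0.042,0],[0,0,0],0],[[-0.012,-0.042,0],[0,0,0],0],[[-0.012,-0.042,0],[0,0,0],0],[[-0.012,-0.042,0],[0,0,0],0],[[-0.012,-0.042,0],[0,0,0],0],[[-0.012,-0.042,0],[0,0,0],0],[[-0.012,-0.042,0],[0,0,0],0],[[-0.012,-0.042,0],[0,0,0],0]]}}

```text
clock: 4.55
tool_pos: [0.5863, -0.0746, 0.0993]
ee_rot: [0.01, 1.0, 0.0, -0.0]
force: [0.3, -0.2, -1.2]
grip_width: 0.288
```

Request:
{"name": "send_rows", "arguments": {"targets": [[[-0.012,-0.04,0],[0,0,0],0],[[-0.012,-0.04,0],[0,0,0],0],[[-0.012,-0.04,0],[0,0,0],0],[[-0.012,-0.024,0],[0,0,0],0],[[0,-0.015,0],[0,0,0],0],[[0,0,0],[0,0,0],0],[[0,0,0],[0,0,0],0],[[0,0,0],[0,0,0],0]]}}

```text
clock: 5.35
tool_pos: [0.6309, -0.2311, 0.099]
ee_rot: [0.008, 1.0, 0.0, -0.0]
force: [-0.8, 0.6, -1.6]
grip_width: 0.287
```

```bash
python3 - <<'E'
from h import *
plan(*intray("L",.0135,-.077),.014,-1.05)
c=capture("wrist"); i=c["img"].copy()
for p in pix(c,[(*intray("L",x,y),z) for x,y,z in [(-.096,-.131,.018),(.096,-.131,.018),(-.096,-.026,.016),(.091,-.026,.016)]]):
    if abs(p).max()<2000: cv2.drawMarker(i,tuple(int(v) for v in p.round()),(0,255,0),0,14,1)
cv2.imwrite("pics/w2.png",i)
E
```

```text
t 5.3 pos [ 0.6309 -0.2311  0.099 ] toolx 179.1 tilt [-0.0008  0.0007] F [-0.8  0.6 -1.6] w 0.287
turn rz 0.1 ; shift mm x 0 y -2 z 85
```

View pics/w2.png

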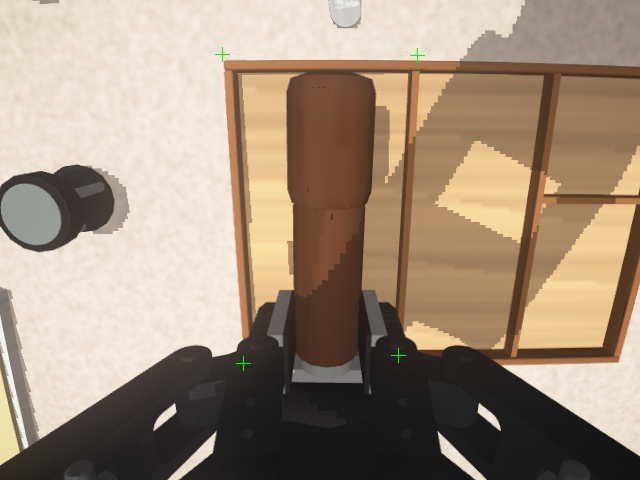

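```bash
python3 - <<'E'
from h import *
c=capture("wrist")
np.set_printoptions(precision=4,suppress=True)
uv=[(226,62),(415,66),(552,74),(618,361),(514,355)]
P=world(c,uv,[.018,.018,.016,.018,.018]); X,Y,a=TR["L"]; a=np.radians(a)
print((P[:,:2]-[X,Y])@np.array([[np.cos(a),-np.sin(a)],[np.sin(a),np.cos(a)]]))
# brayer: butt end of handle centre/top
for z in(.09,.1,.11): print(z,world(c,[(331,74),(328,365)],z))
M=np.array(c["camera_from_world"]);print(-M[:3,:3].T@M[:3,3],M[2,:3])
s=capture("side"); i=s["img"][150:400,280:520]; cv2.imwrite("pics/s2.png",cv2.resize(i,None,fx=2.4,fy=2.4,interpolation=2))
E
```

```text
[[-0.092  -0.1292]
 [-0.09   -0.027 ]
 [-0.0877  0.0507]
 [ 0.0973  0.1302]
 [ 0.0906  0.0535]]
0.09 [[ 0.5395 -0.2272  0.09  ]
 [ 0.6637 -0.2302  0.09  ]]
0.1 [[ 0.5406 -0.2273  0.1   ]
 [ 0.6566 -0.2301  0.1   ]]
0.11 [[ 0.5418 -0.2274  0.11  ]
 [ 0.6495 -0.2301  0.11  ]]
[ 0.5565 -0.2291  0.2416] [-0.2912  0.0045  0.9567]
```

View pics/s2.png

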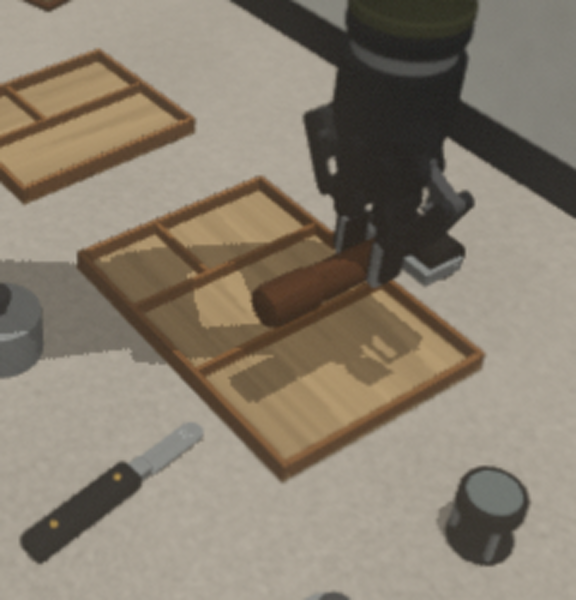

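Request:
{"name": "send_rows", "arguments": {"targets": [[[-0.002,-0.002,0.02],[0,0,0],0],[[0,0,0.03],[0,0,0],0],[[0,0,0.018],[0,0,0],0],[[0,0,0.01],[0,0,0],0],[[0,0,0.004],[0,0,0],0],[[0,0,0],[0,0,0],0],[[0,0,0.001],[0,0,0],0],[[0,0,0],[0,0,0],0],[[0,0,0],[0,0,0],0]]}}

```text
clock: 6.4
tool_pos: [0.634, -0.2349, 0.0174]
ee_rot: [0.009, 1.0, -0.0, 0.001]
force: [-0.0, -0.1, -0.8]
grip_width: 0.287
```

Request:
{"name": "send_rows", "arguments": {"targets": [[[0,0,0.001],[0,0,0],0],[[0,0,0],[0,0,0],0],[[0,0,0],[0,0,0],0]]}}

```text
clock: 6.7
tool_pos: [0.6333, -0.2346, 0.0153]
ee_rot: [0.009, 1.0, -0.0, -0.0]
force: [0.3, -0.2, -1.7]
grip_width: 0.284
```

Request:
{"name": "send_rows", "arguments": {"targets": [[[0,0,0.001],[0,0,0],0],[[0,0,0],[0,0,0],0],[[0,0,0],[0,0,0],0]]}}

```text
clock: 7.0
tool_pos: [0.6333, -0.2346, 0.0142]
ee_rot: [0.009, 1.0, 0.0, -0.0]
force: [-0.0, -0.9, -1.5]
grip_width: 0.284
```

Request:
{"name": "send_rows", "arguments": {"targets": [[[0,0,0.001],[0,0,0],0],[[0,0,0],[0,0,0],0],[[0,0,0],[0,0,0],0]]}}

```text
clock: 7.3
tool_pos: [0.6335, -0.2347, 0.0134]
ee_rot: [0.009, 1.0, -0.0, 0.0]
force: [-0.3, -0.4, -1.2]
grip_width: 0.285
```

Request:
{"name": "send_rows", "arguments": {"targets": [[[0,0,0.001],[0,0,0],0],[[0,0,0],[0,0,0],0],[[0,0,0],[0,0,0],0]]}}

```text
clock: 7.6
tool_pos: [0.6335, -0.2347, 0.0133]
ee_rot: [0.009, 1.0, -0.0, 0.0]
force: [-3.1, 1.2, 5.3]
grip_width: 0.287
```

Request:
{"name": "send_rows", "arguments": {"targets": [[[0,0,0.001],[0,0,0],0],[[0,0,0],[0,0,0],0],[[0,0,0],[0,0,0],0]]}}

```text
clock: 7.9
tool_pos: [0.6335, -0.2347, 0.0132]
ee_rot: [0.009, 1.0, 0.0, -0.0]
force: [-6.0, 2.0, 10.1]
grip_width: 0.281
```

Request:
{"name": "send_rows", "arguments": {"targets": [[[0,0,-0.0015],[0,0,0],0],[[0,0,0],[0,0,0],0],[[0,0,0],[0,0,0],0.5],[[0,0,0],[0,0,0],0.5],[[0,0,0],[0,0,0],0.5],[[0,0,-0.01],[0,0,0],0.5],[[0,0,-0.025],[0,0,0],0.5],[[0,0,-0.03],[0,0,0],0.5],[[0,0,-0.03],[0,0,0],1],[[0,0,0],[0,0,0],1],[[0,0,0],[0,0,0],1]]}}

```text
clock: 9.0
tool_pos: [0.6341, -0.2349, 0.1095]
ee_rot: [0.009, 1.0, -0.001, 0.001]
force: [-0.7, 0.4, -0.6]
grip_width: 0.974
```

```bash
sed -i 's/L=(.6184/L=(.6204/' h.py; python3 - <<'E'
from h import *
plan(.4311,.2341,.11,-22.2)
E
```

```text
t 9.0 pos [ 0.6341 -0.2349  0.1095] toolx 179.0 tilt [ 0.0025 -0.0012] F [-0.7  0.4 -0.6] w 0.974
turn rz 21.2 ; shift mm x 365 y 358 z -1
```

Request:
{"name": "send_rows", "arguments": {"targets": [[[0,0,0],[0,0,7],1],[[0,0,0],[0,0,7],1],[[0,0,0],[0,0,7.2],1],[[0.02,0.02,0],[0,0,0],1],[[0.03,0.03,0],[0,0,0],1],[[0.03,0.03,0],[0,0,0],1],[[0.03,0.03,0],[0,0,0],1],[[0.03,0.03,0],[0,0,0],1],[[0.03,0.03,0],[0,0,0],1],[[0.03,0.03,0],[0,0,0],1],[[0.03,0.03,0],[0,0,0],1],[[0.03,0.03,0],[0,0,0],1]]}}

```text
clock: 10.2
tool_pos: [0.4888, 0.1056, 0.1061]
ee_rot: [0.193, 0.981, -0.0, -0.001]
force: [1.5, 0.4, -0.2]
grip_width: 0.997
```

Request:
{"name": "send_rows", "arguments": {"targets": [[[0.03,0.03,0],[0,0,0],1],[[0.03,0.03,0],[0,0,0],1],[[0.03,0.028,0],[0,0,0],1],[[0.015,0.01,0],[0,0,0],1],[[0,0,0],[0,0,0],1],[[0,0,0],[0,0,0],1],[[0,0,0],[0,0,0],1]]}}

```text
clock: 10.9
tool_pos: [0.4307, 0.2339, 0.1071]
ee_rot: [0.193, 0.981, -0.0, -0.0]
force: [-0.1, 0.5, 0.0]
grip_width: 0.998
```

```bash
python3 - <<'E'
from h import *
plan(.4311,.2341,.005,-22.2)
c=capture("wrist"); i=c["img"].copy()
a=np.radians(-22.2); f=lambda x,y,z:(.4311+x*np.cos(a)-y*np.sin(a),.2341+x*np.sin(a)+y*np.cos(a),z)
for p in pix(c,[f(0,0,.016),f(.067,0,.010),f(-.092,0,.012),f(.016,.014,.016),f(.016,-.014,.016)]):
    if abs(p).max()<2000: cv2.drawMarker(i,tuple(int(v) for v in p.round()),(0,255,0),0,14,1)
t=capture("top")["img"][145:250,335:480]; t=cv2.resize(t,None,fx=2.2,fy=2.2,interpolation=2)
i[480-t.shape[0]:,640-t.shape[1]:]=t
cv2.imwrite("pics/w3.png",i)
E
```

```text
t 10.9 pos [0.4307 0.2339 0.1071] toolx 157.7 tilt [-0.0011 -0.0008] F [-0.1  0.5  0. ] w 0.998
turn rz -0.1 ; shift mm x -0 y 0 z 102
```

View pics/w3.png

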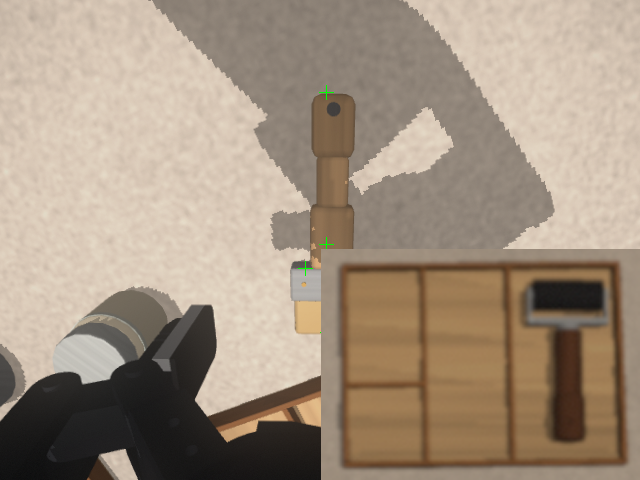

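Request:
{"name": "send_rows", "arguments": {"targets": [[[0,0.003,0.03],[0,0,0],1],[[0,0,0.03],[0,0,0],1],[[0,0,0.022],[0,0,0],1],[[0,0,0.014],[0,0,0],1],[[0,0,0.006],[0,0,0],1],[[0,0,0],[0,0,0],1],[[0,0,0],[0,0,0],0],[[0,0,0],[0,0,0],0],[[0,0,0],[0,0,0],0],[[0,0,0],[0,0,0],0],[[0,0,0],[0,0,0],0],[[0,0,0],[0,0,0],0]], "grip_force": 40}}

```text
clock: 12.2
tool_pos: [0.4326, 0.238, 0.0067]
ee_rot: [0.192, 0.981, 0.0, 0.001]
force: [-0.1, 1.1, 4.5]
grip_width: 0.313
```

Request:
{"name": "send_rows", "arguments": {"targets": [[[0,0,-0.01],[0,0,0],0],[[0,0,-0.02],[0,0,0],0],[[0,0,-0.03],[0,0,0],0],[[0,0,-0.032],[0,0,0],0],[[0,0,0],[0,0,-7],0],[[0,0,0],[0,0,-7],0],[[0,0,0],[0,0,-7.2],0],[[0,0,0],[0,0,0],0],[[0,0,0],[0,0,0],0]]}}

```text
clock: 13.1
tool_pos: [0.4316, 0.2375, 0.0978]
ee_rot: [0.01, 1.0, -0.0, -0.0]
force: [-0.1, 0.1, -0.8]
grip_width: 0.313
```

```bash
python3 - <<'E'
from h import *
plan(*intray("L",.0125,.014),.10,-1.05)
E
```

```text
t 13.1 pos [0.4316 0.2375 0.0978] toolx 178.8 tilt [-0.0004 -0.0002] F [-0.1  0.1 -0.8] w 0.313
turn rz -0.1 ; shift mm x -208 y -375 z -2
```

Request:
{"name": "send_rows", "arguments": {"targets": [[[-0.01,-0.02,0],[0,0,0],0],[[-0.02,-0.035,0],[0,0,0],0],[[-0.02,-0.035,0],[0,0,0],0],[[-0.02,-0.035,0],[0,0,0],0],[[-0.02,-0.035,0],[0,0,0],0],[[-0.02,-0.035,0],[0,0,0],0],[[-0.02,-0.035,0],[0,0,0],0],[[-0.02,-0.035,0],[0,0,0],0],[[-0.02,-0.035,0],[0,0,0],0],[[-0.02,-0.035,0],[0,0,0],0],[[-0.018,-0.04,0],[0,0,0],0]]}}

```text
clock: 14.2
tool_pos: [0.6338, -0.1422, 0.0975]
ee_rot: [0.01, 1.0, 0.0, -0.0]
force: [0.2, -0.7, -0.6]
grip_width: 0.313
```

Request:
{"name": "send_rows", "arguments": {"targets": [[[0,0,0],[0,0,0],0],[[0,0,0],[0,0,0],0],[[0,0,0],[0,0,0],0]]}}

```text
clock: 14.5
tool_pos: [0.6326, -0.1401, 0.0973]
ee_rot: [0.009, 1.0, 0.0, -0.001]
force: [-0.1, 0.4, 0.1]
grip_width: 0.313
```

```bash
python3 - <<'E'
from h import *
plan(*intray("L",.0125,.014),.0145,-1.05)
c=capture("wrist"); i=c["img"].copy()
for p in pix(c,[(*intray("L",x,y),z) for x,y,z in [(-.096,-.026,.018),(.096,-.026,.018),(-.096,.054,.018),(.091,.054,.016)]]):
    if abs(p).max()<2000: cv2.drawMarker(i,tuple(int(v) for v in p.round()),(0,255,0),0,14,1)
cv2.imwrite("pics/w4.png",i)
E
```

```text
t 14.5 pos [ 0.6326 -0.1401  0.0973] toolx 179.0 tilt [-0.0014  0.0007] F [-0.1  0.4  0.1] w 0.313
turn rz 0.0 ; shift mm x -1 y -1 z 83
```

View pics/w4.png

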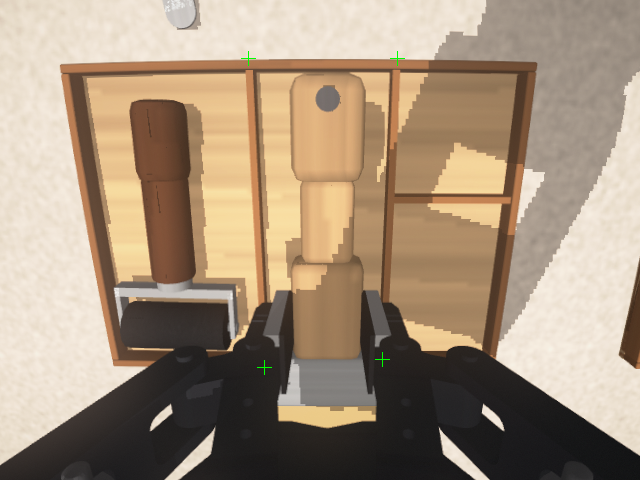

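Request:
{"name": "send_rows", "arguments": {"targets": [[[-0.002,-0.001,0.02],[0,0,0],0],[[0,0,0.03],[0,0,0],0],[[0,0,0.018],[0,0,0],0],[[0,0,0.01],[0,0,0],0],[[0,0,0.004],[0,0,0],0],[[0,0,0],[0,0,0],0],[[0,0,0.001],[0,0,0],0],[[0,0,0],[0,0,0],0],[[0,0,0],[0,0,0],0]]}}

```text
clock: 15.45
tool_pos: [0.6359, -0.1423, 0.0158]
ee_rot: [0.009, 1.0, -0.0, 0.001]
force: [-0.5, 0.6, -0.9]
grip_width: 0.316
```

Request:
{"name": "send_rows", "arguments": {"targets": [[[0,0,0.001],[0,0,0],0],[[0,0,0],[0,0,0],0],[[0,0,0],[0,0,0],0]]}}

```text
clock: 15.75
tool_pos: [0.6352, -0.1421, 0.0138]
ee_rot: [0.009, 1.0, -0.0, -0.0]
force: [-0.7, 0.9, -0.7]
grip_width: 0.312
```

Request:
{"name": "send_rows", "arguments": {"targets": [[[0,0,0.001],[0,0,0],0],[[0,0,0],[0,0,0],0],[[0,0,0],[0,0,0],0]]}}

```text
clock: 16.05
tool_pos: [0.6352, -0.142, 0.0127]
ee_rot: [0.009, 1.0, 0.0, -0.0]
force: [0.5, 0.0, -1.1]
grip_width: 0.306
```

Request:
{"name": "send_rows", "arguments": {"targets": [[[0,0,0.001],[0,0,0],0],[[0,0,0],[0,0,0],0],[[0,0,0],[0,0,0],0]]}}

```text
clock: 16.35
tool_pos: [0.6353, -0.1421, 0.0118]
ee_rot: [0.009, 1.0, -0.0, 0.0]
force: [0.8, 0.6, -1.3]
grip_width: 0.308
```

Request:
{"name": "send_rows", "arguments": {"targets": [[[0,0,0.001],[0,0,0],0],[[0,0,0],[0,0,0],0],[[0,0,0],[0,0,0],0]]}}

```text
clock: 16.65
tool_pos: [0.6353, -0.1421, 0.0118]
ee_rot: [0.009, 1.0, 0.0, -0.0]
force: [-3.9, 1.6, 5.3]
grip_width: 0.312
```

Request:
{"name": "send_rows", "arguments": {"targets": [[[0,0,-0.0007],[0,0,0],0],[[0,0,0],[0,0,0],0.42],[[0,0,0],[0,0,0],0.42],[[0,0,0],[0,0,0],0.42],[[0,0,-0.01],[0,0,0],0.42],[[0,0,-0.025],[0,0,0],0.42],[[0,0,-0.03],[0,0,0],0.42],[[0,0,-0.03],[0,0,0],1],[[0,0,0],[0,0,0],1],[[0,0,0],[0,0,0],1],[[0,0,0],[0,0,0],1]]}}

```text
clock: 17.75
tool_pos: [0.6344, -0.1418, 0.1055]
ee_rot: [0.009, 1.0, 0.0, -0.001]
force: [-0.2, -0.5, 0.5]
grip_width: 0.998
```

```bash
python3 - <<'E'
from h import *
plan(.436,.0784,.12,-1.05)
E
```

```text
t 17.8 pos [ 0.6344 -0.1418  0.1055] toolx 179.0 tilt [-0.0018  0.0005] F [-0.2 -0.5  0.5] w 0.998
turn rz 0.0 ; shift mm x 202 y 217 z -15
```

Request:
{"name": "send_rows", "arguments": {"targets": [[[0.012,0.012,-0.015],[0,0,0],1],[[0.03,0.03,0],[0,0,0],1],[[0.03,0.035,0],[0,0,0],1],[[0.03,0.035,0],[0,0,0],1],[[0.03,0.035,0],[0,0,0],1],[[0.03,0.035,0],[0,0,0],1],[[0.03,0.025,0],[0,0,0],1],[[0.01,0.01,0],[0,0,0],1],[[0,0,0],[0,0,0],1],[[0,0,0],[0,0,0],1],[[0,0,0],[0,0,0],1]]}}

```text
clock: 18.85
tool_pos: [0.438, 0.0777, 0.1215]
ee_rot: [0.009, 1.0, -0.0, 0.0]
force: [0.5, -0.5, -0.7]
grip_width: 0.999
```

```bash
python3 - <<'E'
from h import *
plan(.436,.0784,.017,-1.05)
c=capture("wrist"); i=c["img"].copy()
t=np.linspace(0,6.28,40)
for P in [[(.436+.0235*np.cos(a),.0784+.0235*np.sin(a),.06) for a in t],[(.436+.025*np.cos(a),.0784+.025*np.sin(a),0) for a in t]]:
    cv2.polylines(i,[pix(c,P).round().astype(int)],True,(0,255,0),1)
t=capture("top")["img"][145:250,335:480]; t=cv2.resize(t,None,fx=1.8,fy=1.8,interpolation=2)
i[:t.shape[0],640-t.shape[1]:]=t
cv2.imwrite("pics/w5.png",i)
E
```

```text
t 18.9 pos [0.438  0.0777 0.1215] toolx 178.9 tilt [ 0.     -0.0003] F [ 0.5 -0.5 -0.7] w 0.999
turn rz -0.0 ; shift mm x 2 y 1 z 105
```

View pics/w5.png

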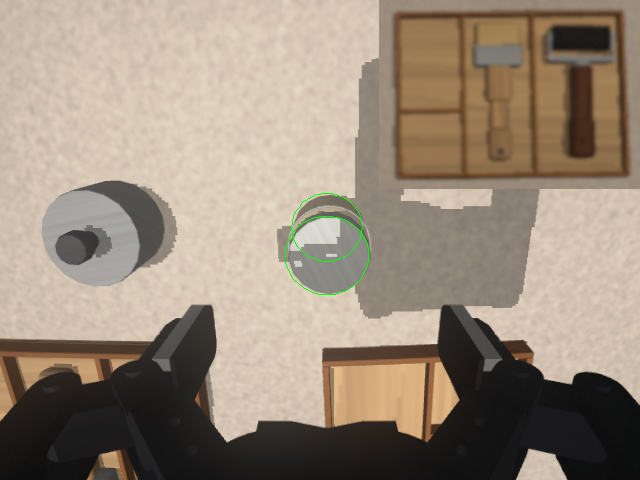

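Request:
{"name": "send_rows", "arguments": {"targets": [[[0.002,0.001,0.02],[0,0,0],1],[[0,0,0.03],[0,0,0],1],[[0,0,0.03],[0,0,0],1],[[0,0,0.018],[0,0,0],1],[[0,0,0.006],[0,0,0],1],[[0,0,0],[0,0,0],1],[[0,0,0],[0,0,0],0],[[0,0,0],[0,0,0],0],[[0,0,0],[0,0,0],0],[[0,0,0],[0,0,0],0],[[0,0,0],[0,0,0],0]], "grip_force": 40}}

```text
clock: 20.05
tool_pos: [0.4364, 0.0794, 0.0192]
ee_rot: [0.009, 1.0, -0.0, 0.001]
force: [-1.4, -1.3, 6.2]
grip_width: 0.562
```

```bash
python3 - <<'E'
from h import *
plan(*intray("L",-.056,.091),.1,-1.05)
E
```

```text
t 20.1 pos [0.4364 0.0794 0.0192] toolx 179.0 tilt [ 0.0027 -0.0003] F [-1.4 -1.3  6.2] w 0.562
turn rz 0.1 ; shift mm x -132 y -140 z -81
```

Request:
{"name": "send_rows", "arguments": {"targets": [[[0,0,-0.01],[0,0,0],0],[[0,0,-0.02],[0,0,0],0],[[0,0,-0.03],[0,0,0],0],[[-0.012,-0.012,-0.021],[0,0,0],0],[[-0.024,-0.025,0],[0,0,0],0],[[-0.028,-0.03,0],[0,0,0],0],[[-0.028,-0.03,0],[0,0,0],0],[[-0.028,-0.03,0],[0,0,0],0],[[-0.012,-0.013,0],[0,0,0],0],[[0,0,0],[0,0,0],0],[[0,0,0],[0,0,0],0],[[0,0,0],[0,0,0],0]]}}

```text
clock: 21.25
tool_pos: [0.5635, -0.0616, 0.0981]
ee_rot: [0.008, 1.0, 0.0, -0.001]
force: [0.8, -1.0, -1.5]
grip_width: 0.569
```

```bash
python3 - <<'E'
from h import *
plan(*intray("L",-.056,.091),.0275,-1.05)
c=capture("wrist"); i=c["img"].copy()
for p in pix(c,[(*intray("L",x,y),z) for x,y,z in [(-.096,.131,.018),(-.096,.054,.018),(-.019,.131,.018),(-.019,.054,.016)]]):
    if abs(p).max()<2000: cv2.drawMarker(i,tuple(int(v) for v in p.round()),(0,255,0),0,14,1)
cv2.imwrite("pics/w6.png",i)
E
```

```text
t 21.2 pos [ 0.5635 -0.0616  0.0981] toolx 179.1 tilt [-0.0014  0.0006] F [ 0.8 -1.  -1.5] w 0.569
turn rz 0.1 ; shift mm x -3 y -2 z 71
```

View pics/w6.png

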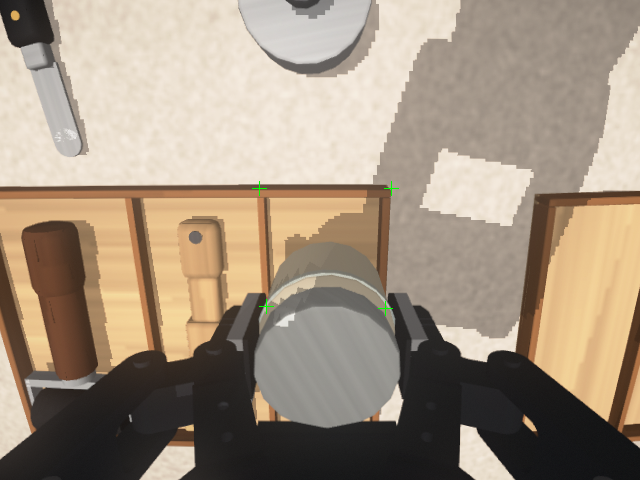

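Request:
{"name": "send_rows", "arguments": {"targets": [[[-0.003,-0.002,0.02],[0,0,0],0],[[0,0,0.025],[0,0,0],0],[[0,0,0.016],[0,0,0],0],[[0,0,0.007],[0,0,0],0],[[0,0,0.002],[0,0,0],0],[[0,0,0],[0,0,0],0],[[0,0,0],[0,0,0],0],[[0,0,0],[0,0,0],0]]}}

```text
clock: 22.1
tool_pos: [0.5685, -0.065, 0.0297]
ee_rot: [0.009, 1.0, -0.0, 0.001]
force: [-0.1, -0.2, -0.9]
grip_width: 0.569
```

Request:
{"name": "send_rows", "arguments": {"targets": [[[0,0,0.001],[0,0,0],0],[[0,0,0],[0,0,0],0],[[0,0,0],[0,0,0],0]]}}

```text
clock: 22.4
tool_pos: [0.5676, -0.0649, 0.0276]
ee_rot: [0.009, 1.0, -0.0, 0.0]
force: [0.6, 0.4, -0.9]
grip_width: 0.568
```

Request:
{"name": "send_rows", "arguments": {"targets": [[[0,0,0.001],[0,0,0],0],[[0,0,0],[0,0,0],0],[[0,0,0],[0,0,0],0]]}}

```text
clock: 22.7
tool_pos: [0.5675, -0.0649, 0.0264]
ee_rot: [0.009, 1.0, 0.0, -0.0]
force: [0.1, -0.0, -2.2]
grip_width: 0.568
```

Request:
{"name": "send_rows", "arguments": {"targets": [[[0,0,0.001],[0,0,0],0],[[0,0,0],[0,0,0],0],[[0,0,0],[0,0,0],0]]}}

```text
clock: 23.0
tool_pos: [0.5676, -0.0649, 0.0255]
ee_rot: [0.009, 1.0, 0.0, -0.0]
force: [0.4, -0.3, -2.0]
grip_width: 0.567
```

Request:
{"name": "send_rows", "arguments": {"targets": [[[0,0,0.001],[0,0,0],0],[[0,0,0],[0,0,0],0],[[0,0,0],[0,0,0],0]]}}

```text
clock: 23.3
tool_pos: [0.5676, -0.0648, 0.0245]
ee_rot: [0.009, 1.0, -0.0, -0.0]
force: [0.6, -0.6, -1.8]
grip_width: 0.568
```

Request:
{"name": "send_rows", "arguments": {"targets": [[[0,0,0.001],[0,0,0],0],[[0,0,0],[0,0,0],0],[[0,0,0],[0,0,0],0]]}}

```text
clock: 23.6
tool_pos: [0.5677, -0.0649, 0.0243]
ee_rot: [0.009, 1.0, -0.0, -0.0]
force: [-3.0, 0.4, 6.1]
grip_width: 0.57
```

Request:
{"name": "send_rows", "arguments": {"targets": [[[0,0,-0.0007],[0,0,0],0],[[0,0,0],[0,0,0],0.75],[[0,0,0],[0,0,0],0.75],[[0,0,0],[0,0,0],0.75],[[0,0,-0.01],[0,0,0],0.75],[[0,0,-0.025],[0,0,0],0.75],[[0,0,-0.03],[0,0,0],0.75],[[0,0,-0.03],[0,0,0],1],[[0,0,0],[0,0,-4.5],1],[[0,0,0],[0,0,-4.3],1],[[0,0,0],[0,0,0],1],[[0,0,0],[0,0,0],1]]}}

```text
clock: 24.8
tool_pos: [0.5676, -0.0649, 0.1196]
ee_rot: [-0.067, 0.998, -0.0, 0.0]
force: [-0.0, 0.3, -0.6]
grip_width: 1.004
```

```bash
python3 - <<'E'
from h import *
plan(.4209,-.2294,.11,7.8)
E
```

```text
t 24.8 pos [ 0.5676 -0.0649  0.1196] toolx -172.3 tilt [ 0.0003 -0.0001] F [-0.   0.3 -0.6] w 1.004
turn rz -0.1 ; shift mm x 168 y -143 z 10
```

Request:
{"name": "send_rows", "arguments": {"targets": [[[0.013,-0.011,0],[0,0,0],1],[[0.03,-0.026,0],[0,0,0],1],[[0.03,-0.026,0],[0,0,0],1],[[0.03,-0.026,0],[0,0,0],1],[[0.03,-0.026,0],[0,0,0],1],[[0.025,-0.02,0.005],[0,0,0],1],[[0.01,-0.008,0.005],[0,0,0],1],[[0,0,0],[0,0,0],1],[[0,0,0],[0,0,0],1],[[0,0,0],[0,0,0],1]]}}

```text
clock: 25.8
tool_pos: [0.4213, -0.2288, 0.1094]
ee_rot: [-0.068, 0.998, 0.0, 0.0]
force: [0.5, -0.3, 1.1]
grip_width: 0.999
```

```bash
python3 - <<'E'
from h import *
plan(.4209,-.2294,.005,7.8)
c=capture("wrist"); i=c["img"].copy()
a=np.radians(7.8); f=lambda x,y,z:(.4209+x*np.cos(a)-y*np.sin(a),-.2294+x*np.sin(a)+y*np.cos(a),z)
for p in pix(c,[f(0,0,.016),f(.084,0,.004),f(-.072,0,.008),f(.020,0,.008)]):
    if abs(p).max()<2000: cv2.drawMarker(i,tuple(int(v) for v in p.round()),(0,255,0),0,14,1)
t=capture("top")["img"][145:250,335:480]; t=cv2.resize(t,None,fx=1.8,fy=1.8,interpolation=2)
i[:t.shape[0],640-t.shape[1]:]=t
cv2.imwrite("pics/w7.png",i)
E
```

```text
t 25.8 pos [ 0.4213 -0.2288  0.1094] toolx -172.1 tilt [0.0004 0.0001] F [ 0.5 -0.3  1.1] w 0.999
turn rz 0.1 ; shift mm x 0 y -1 z 104
```

View pics/w7.png

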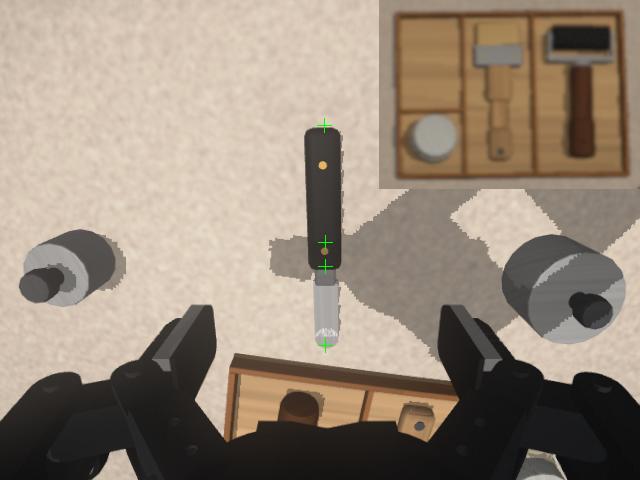

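Request:
{"name": "send_rows", "arguments": {"targets": [[[0,-0.001,0.03],[0,0,0],1],[[0,0,0.03],[0,0,0],1],[[0,0,0.022],[0,0,0],1],[[0,0,0.014],[0,0,0],1],[[0,0,0.008],[0,0,0],1],[[0,0,0],[0,0,0],1],[[0,0,0],[0,0,0],0],[[0,0,0],[0,0,0],0],[[0,0,0],[0,0,0],0],[[0,0,0],[0,0,0],0],[[0,0,0],[0,0,0],0],[[0,0,0],[0,0,0],0]], "grip_force": 40}}

```text
clock: 27.1
tool_pos: [0.4213, -0.2308, 0.006]
ee_rot: [-0.068, 0.998, -0.0, 0.001]
force: [0.8, 0.6, 4.3]
grip_width: 0.246
```

Request:
{"name": "send_rows", "arguments": {"targets": [[[0,0,-0.01],[0,0,0],0],[[0,0,-0.02],[0,0,0],0],[[0,0,-0.035],[0,0,0],0],[[0,0,-0.035],[0,0,0],0],[[0,0,0],[0,0,3.5],0],[[0,0,0],[0,0,3.3],0],[[0,0,0],[0,0,0],0],[[0,0,0],[0,0,0],0]]}}

```text
clock: 27.9
tool_pos: [0.4203, -0.2301, 0.1051]
ee_rot: [-0.009, 1.0, 0.0, -0.0]
force: [0.4, 0.1, -0.7]
grip_width: 0.246
```

```bash
python3 - <<'E'
from h import *
plan(*intray("M",-.006,-.037),.11,1.15)
E
```

```text
t 27.9 pos [ 0.4203 -0.2301  0.1051] toolx -178.9 tilt [-0.0005  0.0004] F [ 0.4  0.1 -0.7] w 0.246
turn rz -0.1 ; shift mm x -208 y 341 z -5
```

Request:
{"name": "send_rows", "arguments": {"targets": [[[-0.01,0.016,0],[0,0,0],0],[[-0.02,0.033,0],[0,0,0],0],[[-0.022,0.035,0],[0,0,0],0],[[-0.022,0.035,0],[0,0,0],0],[[-0.022,0.035,0],[0,0,0],0],[[-0.022,0.036,0],[0,0,0],0],[[-0.022,0.036,0],[0,0,0],0],[[-0.022,0.036,0],[0,0,0],0],[[-0.022,0.036,0],[0,0,0],0],[[-0.016,0.026,0],[0,0,0],0],[[-0.008,0.017,0],[0,0,0],0],[[0,0,0],[0,0,0],0]]}}

```text
clock: 29.1
tool_pos: [0.623, 0.1159, 0.1047]
ee_rot: [-0.01, 1.0, 0.0, -0.0]
force: [-0.6, -0.2, -1.0]
grip_width: 0.238
```

Request:
{"name": "send_rows", "arguments": {"targets": [[[0,0,0],[0,0,0],0],[[0,0,0],[0,0,0],0]]}}

```text
clock: 29.3
tool_pos: [0.622, 0.1131, 0.1049]
ee_rot: [-0.008, 1.0, -0.0, -0.001]
force: [-0.2, -0.0, 0.7]
grip_width: 0.244
```

```bash
python3 - <<'E'
from h import *
plan(*intray("M",-.006,-.037),.014,1.15)
c=capture("wrist"); i=c["img"].copy()
for p in pix(c,[(*intray("M",x,y),z) for x,y,z in [(-.096,-.08,.018),(.096,-.08,.018),(-.096,.003,.018),(.096,.08,.018),(-.096,.08,.018)]]):
    if abs(p).max()<2000: cv2.drawMarker(i,tuple(int(v) for v in p.round()),(0,255,0),0,14,1)
cv2.imwrite("pics/w8.png",i)
E
```

```text
t 29.3 pos [0.622  0.1131 0.1049] toolx -179.1 tilt [-0.0011 -0.0005] F [-0.2 -0.   0.7] w 0.244
turn rz -0.2 ; shift mm x 1 y 2 z 91
```

View pics/w8.png

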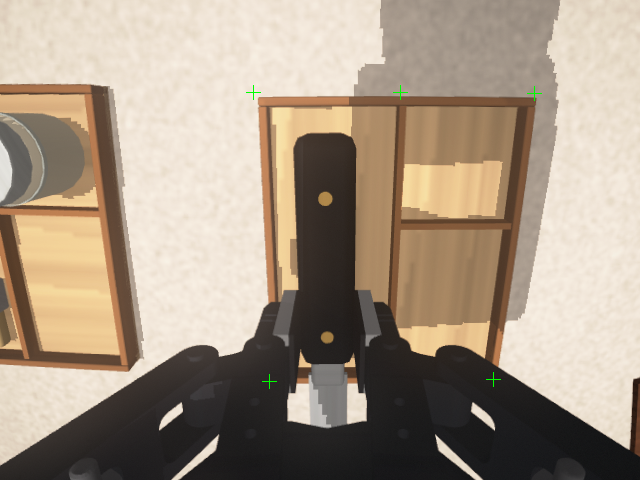

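Request:
{"name": "send_rows", "arguments": {"targets": [[[-0.001,0.003,0.02],[0,0,0],0],[[0,0,0.03],[0,0,0],0],[[0,0,0.024],[0,0,0],0],[[0,0,0.012],[0,0,0],0],[[0,0,0.004],[0,0,0],0],[[0,0,0.001],[0,0,0],0],[[0,0,0],[0,0,0],0],[[0,0,0],[0,0,0],0],[[0,0,0],[0,0,0],0]]}}

```text
clock: 30.25
tool_pos: [0.6245, 0.1174, 0.0155]
ee_rot: [-0.009, 1.0, 0.0, 0.001]
force: [-0.3, 0.1, 0.2]
grip_width: 0.243
```

Request:
{"name": "send_rows", "arguments": {"targets": [[[0,0,0.001],[0,0,0],0],[[0,0,0],[0,0,0],0],[[0,0,0],[0,0,0],0]]}}

```text
clock: 30.55
tool_pos: [0.6236, 0.1173, 0.0133]
ee_rot: [-0.009, 1.0, 0.0, -0.0]
force: [-0.2, 0.5, 0.4]
grip_width: 0.244
```

Request:
{"name": "send_rows", "arguments": {"targets": [[[0,0,0.001],[0,0,0],0],[[0,0,0],[0,0,0],0],[[0,0,0],[0,0,0],0]]}}

```text
clock: 30.85
tool_pos: [0.6236, 0.1173, 0.0121]
ee_rot: [-0.009, 1.0, -0.0, -0.0]
force: [0.2, -0.1, -0.1]
grip_width: 0.244
```

Request:
{"name": "send_rows", "arguments": {"targets": [[[0,0,0.001],[0,0,0],0],[[0,0,0],[0,0,0],0],[[0,0,0],[0,0,0],0]]}}

```text
clock: 31.15
tool_pos: [0.6237, 0.1173, 0.0112]
ee_rot: [-0.009, 1.0, -0.0, -0.0]
force: [-0.7, -0.8, -0.5]
grip_width: 0.242
```

Request:
{"name": "send_rows", "arguments": {"targets": [[[0,0,0.001],[0,0,0],0],[[0,0,0],[0,0,0],0],[[0,0,0],[0,0,0],0]]}}

```text
clock: 31.45
tool_pos: [0.6237, 0.1173, 0.0111]
ee_rot: [-0.009, 1.0, -0.0, -0.0]
force: [-2.3, 0.3, 5.9]
grip_width: 0.243
```

Request:
{"name": "send_rows", "arguments": {"targets": [[[0,0,-0.0007],[0,0,0],0],[[0,0,0],[0,0,0],0.4],[[0,0,0],[0,0,0],0.4],[[0,0,0],[0,0,0],0.4],[[0,0,-0.01],[0,0,0],0.4],[[0,0,-0.025],[0,0,0],0.4],[[0,0,-0.035],[0,0,0],0.4],[[0,0,-0.035],[0,0,0],1],[[0,0,0],[0,0,0],1],[[0,0,0],[0,0,0],1],[[0,0,0],[0,0,0],1]]}}

```text
clock: 32.55
tool_pos: [0.6228, 0.1172, 0.1149]
ee_rot: [-0.009, 1.0, -0.0, -0.001]
force: [-0.8, 0.1, -0.2]
grip_width: 0.998
```

```bash
sed -i 's/M=(.6263,.1525/M=(.6283,.1535/' h.py; python3 - <<'E'
from h import *
plan(.460,-.393,.11,1.15)
E
```

```text
t 32.5 pos [0.6228 0.1172 0.1149] toolx -179.0 tilt [-0.0018 -0.0002] F [-0.8  0.1 -0.2] w 0.998
turn rz -0.2 ; shift mm x 173 y -507 z 5
```

Request:
{"name": "send_rows", "arguments": {"targets": [[[0.006,-0.018,0],[0,0,0],1],[[0.012,-0.035,0],[0,0,0],1],[[0.013,-0.04,0],[0,0,0],1],[[0.013,-0.04,0],[0,0,0],1],[[0.013,-0.04,0],[0,0,0],1],[[0.013,-0.04,0],[0,0,0],1],[[0.013,-0.04,0],[0,0,0],1],[[0.013,-0.04,0],[0,0,0],1],[[0.013,-0.04,0],[0,0,0],1],[[0.013,-0.04,0],[0,0,0],1],[[0.013,-0.04,0],[0,0,0],1],[[0.013,-0.04,0],[0,0,0],1]]}}

```text
clock: 33.75
tool_pos: [0.4811, -0.3397, 0.1143]
ee_rot: [-0.008, 1.0, 0.001, -0.001]
force: [0.1, 0.1, 0.1]
grip_width: 1.003
```

Request:
{"name": "send_rows", "arguments": {"targets": [[[0.015,-0.036,0],[0,0,0],1],[[0.01,-0.018,0],[0,0,0],1],[[0,0,0],[0,0,0],1],[[0,0,0],[0,0,0],1],[[0,0,0],[0,0,0],1]]}}

```text
clock: 34.25
tool_pos: [0.4591, -0.3916, 0.1151]
ee_rot: [-0.009, 1.0, 0.001, -0.001]
force: [0.5, -0.5, -1.0]
grip_width: 1.0
```

```bash
python3 - <<'E'
from h import *
plan(.460,-.393,.015,1.15)
c=capture("wrist"); i=c["img"].copy()
t=np.linspace(0,6.28,40)
for r,z in((.022,.034),(.010,.054),(.022,0)):
    cv2.polylines(i,[pix(c,[(.46+r*np.cos(a),-.393+r*np.sin(a),z) for a in t]).round().astype(int)],True,(0,255,0),1)
t=capture("top")["img"][145:250,210:480]; t=cv2.resize(t,None,fx=1.7,fy=1.7,interpolation=2)
i[:t.shape[0],640-t.shape[1]:]=t
cv2.imwrite("pics/w9.png",i)
E
```

```text
t 34.2 pos [ 0.4591 -0.3916  0.1151] toolx -179.0 tilt [-0.0011  0.0014] F [ 0.5 -0.5 -1. ] w 1.000
turn rz -0.1 ; shift mm x -1 y -1 z 100
```

View pics/w9.png

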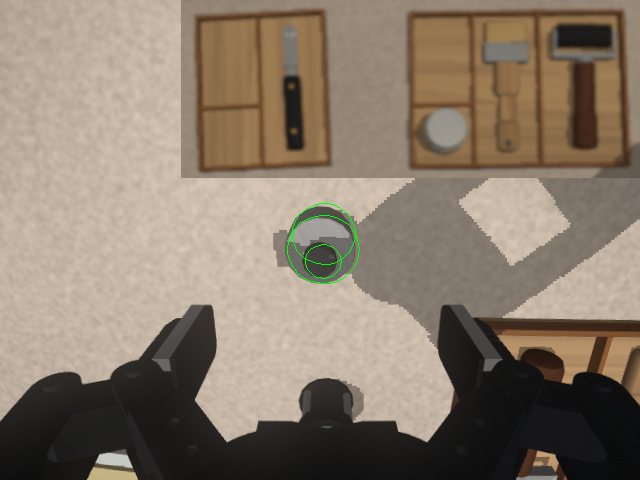

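Request:
{"name": "send_rows", "arguments": {"targets": [[[-0.001,-0.001,0.02],[0,0,0],1],[[0,0,0.03],[0,0,0],1],[[0,0,0.028],[0,0,0],1],[[0,0,0.016],[0,0,0],1],[[0,0,0.006],[0,0,0],1],[[0,0,0],[0,0,0],1],[[0,0,0],[0,0,0],0],[[0,0,0],[0,0,0],0],[[0,0,0],[0,0,0],0],[[0,0,0],[0,0,0],0],[[0,0,0],[0,0,0],0]], "grip_force": 60}}

```text
clock: 35.45
tool_pos: [0.4616, -0.3949, 0.018]
ee_rot: [-0.009, 1.0, -0.001, 0.001]
force: [-0.9, -0.6, 6.3]
grip_width: 0.485
```

Request:
{"name": "send_rows", "arguments": {"targets": [[[0,0,-0.01],[0,0,0],0],[[0,0,-0.02],[0,0,0],0],[[0,0,-0.035],[0,0,0],0],[[0,0,-0.035],[0,0,0],0],[[0,0,0],[0,0,0],0],[[0,0,0],[0,0,0],0],[[0,0,0],[0,0,0],0]]}}

```text
clock: 36.15
tool_pos: [0.4591, -0.3922, 0.1132]
ee_rot: [-0.009, 1.0, 0.002, -0.002]
force: [-0.1, 0.5, -4.4]
grip_width: 0.488
```

```bash
python3 - <<'E'
from h import *
plan(*intray("M",-.056,.040),.118,1.15)
E
```

```text
t 36.1 pos [ 0.4591 -0.3922  0.1132] toolx -179.0 tilt [-0.0033  0.0035] F [-0.1  0.5 -4.4] w 0.488
turn rz -0.2 ; shift mm x -124 y 582 z -5
```

Request:
{"name": "send_rows", "arguments": {"targets": [[[-0.004,0.018,-0.005],[0,0,0],0],[[-0.008,0.035,0],[0,0,0],0],[[-0.008,0.039,0],[0,0,0],0],[[-0.008,0.039,0],[0,0,0],0],[[-0.008,0.039,0],[0,0,0],0],[[-0.008,0.039,0],[0,0,0],0],[[-0.008,0.039,0],[0,0,0],0],[[-0.008,0.039,0],[0,0,0],0],[[-0.008,0.039,0],[0,0,0],0],[[-0.008,0.039,0],[0,0,0],0],[[-0.008,0.039,0],[0,0,0],0],[[-0.008,0.039,0],[0,0,0],0]]}}

```text
clock: 37.35
tool_pos: [0.5432, 0.0533, 0.1192]
ee_rot: [-0.009, 1.0, 0.0, -0.002]
force: [0.3, -0.0, -5.1]
grip_width: 0.487
```

Request:
{"name": "send_rows", "arguments": {"targets": [[[-0.01,0.039,0],[0,0,0],0],[[-0.01,0.039,0],[0,0,0],0],[[-0.008,0.036,0],[0,0,0],0],[[-0.004,0.025,0],[0,0,0],0],[[0,0,0],[0,0,0],0],[[0,0,0],[0,0,0],0],[[0,0,0],[0,0,0],0]]}}

```text
clock: 38.05
tool_pos: [0.5733, 0.1898, 0.1197]
ee_rot: [-0.009, 1.0, -0.0, -0.001]
force: [0.5, 0.3, -3.8]
grip_width: 0.488
```

```bash
python3 - <<'E'
from h import *
plan(*intray("M",-.056,.040),.028,1.15)
c=capture("wrist"); i=c["img"].copy()
for p in pix(c,[(*intray("M",x,y),z) for x,y,z in [(-.096,.003,.018),(-.019,.003,.016),(-.019,.08,.018),(-.096,.08,.018)]]):
    if abs(p).max()<2000: cv2.drawMarker(i,tuple(int(v) for v in p.round()),(0,255,0),0,14,1)
cv2.imwrite("pics/w10.png",i)
E
```

```text
t 38.0 pos [0.5733 0.1898 0.1197] toolx -179.0 tilt [-0.0023 -0.0008] F [ 0.5  0.3 -3.8] w 0.488
turn rz -0.2 ; shift mm x 2 y 3 z 92
```

View pics/w10.png

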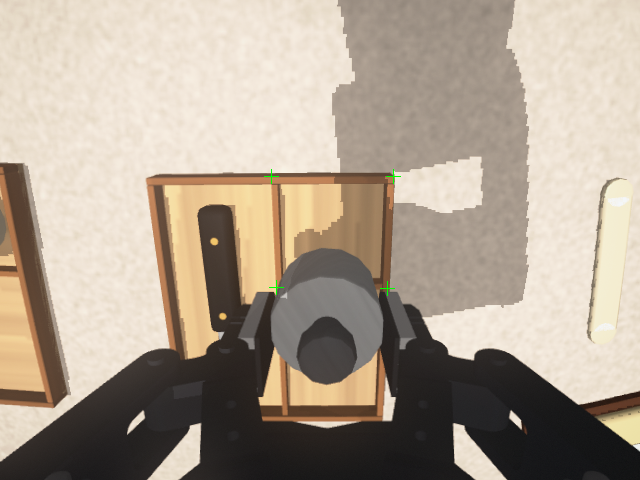

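Request:
{"name": "send_rows", "arguments": {"targets": [[[0.001,0.003,0.02],[0,0,0],0],[[0,0,0.03],[0,0,0],0],[[0,0,0.024],[0,0,0],0],[[0,0,0.012],[0,0,0],0],[[0,0,0.005],[0,0,0],0],[[0,0,0],[0,0,0],0],[[0,0,0],[0,0,0],0],[[0,0,0],[0,0,0],0],[[0,0,0],[0,0,0],0]]}}

```text
clock: 39.0
tool_pos: [0.5742, 0.1936, 0.0312]
ee_rot: [-0.009, 1.0, 0.0, 0.001]
force: [-0.2, -0.0, -5.2]
grip_width: 0.486
```

Request:
{"name": "send_rows", "arguments": {"targets": [[[0,0,0.001],[0,0,0],0],[[0,0,0],[0,0,0],0],[[0,0,0],[0,0,0],0]]}}

```text
clock: 39.3
tool_pos: [0.5733, 0.1934, 0.0289]
ee_rot: [-0.009, 1.0, -0.0, -0.0]
force: [-1.3, -1.2, -5.0]
grip_width: 0.488
```

Request:
{"name": "send_rows", "arguments": {"targets": [[[0,0,0.001],[0,0,0],0],[[0,0,0],[0,0,0],0],[[0,0,0],[0,0,0],0]]}}

```text
clock: 39.6
tool_pos: [0.5733, 0.1934, 0.0278]
ee_rot: [-0.009, 1.0, -0.0, -0.0]
force: [0.5, 0.3, -4.7]
grip_width: 0.491
```

Request:
{"name": "send_rows", "arguments": {"targets": [[[0,0,0.001],[0,0,0],0],[[0,0,0],[0,0,0],0],[[0,0,0],[0,0,0],0]]}}

```text
clock: 39.9
tool_pos: [0.5733, 0.1934, 0.0269]
ee_rot: [-0.009, 1.0, -0.0, -0.0]
force: [0.5, 0.4, -4.7]
grip_width: 0.489
```

Request:
{"name": "send_rows", "arguments": {"targets": [[[0,0,0.001],[0,0,0],0],[[0,0,0],[0,0,0],0],[[0,0,0.001],[0,0,0],0],[[0,0,0],[0,0,0],0],[[0,0,0],[0,0,0],0]]}}

```text
clock: 40.4
tool_pos: [0.5733, 0.1934, 0.0249]
ee_rot: [-0.009, 1.0, -0.0, -0.0]
force: [-0.4, -0.4, -4.6]
grip_width: 0.49
```

Request:
{"name": "send_rows", "arguments": {"targets": [[[0,0,0.001],[0,0,0],0],[[0,0,0],[0,0,0],0],[[0,0,0],[0,0,0],0]]}}

```text
clock: 40.7
tool_pos: [0.5733, 0.1934, 0.0238]
ee_rot: [-0.009, 1.0, -0.0, -0.0]
force: [-0.4, -1.0, -4.7]
grip_width: 0.485
```

Request:
{"name": "send_rows", "arguments": {"targets": [[[0,0,0.001],[0,0,0],0],[[0,0,0],[0,0,0],0],[[0,0,0],[0,0,0],0]]}}

```text
clock: 41.0
tool_pos: [0.5735, 0.1935, 0.0231]
ee_rot: [-0.009, 1.0, 0.0, 0.0]
force: [-0.4, 0.4, -3.3]
grip_width: 0.491
```

Force is easing: the weight is just touching the floor. A half millimetre more, then release and clear away.

Request:
{"name": "send_rows", "arguments": {"targets": [[[0,0,0.0005],[0,0,0],0],[[0,0,0],[0,0,0],0],[[0,0,0],[0,0,0],0.7],[[0,0,0],[0,0,0],0.7],[[0,0,0],[0,0,0],0.7],[[0,0,-0.01],[0,0,0],0.7],[[0,0,-0.025],[0,0,0],0.7],[[0,0,-0.035],[0,0,0],0.7],[[0,0,-0.035],[0,0,0],1],[[0,0,-0.03],[0,0,0],1]]}}

```text
clock: 42.0
tool_pos: [0.5739, 0.1935, 0.1605]
ee_rot: [-0.009, 1.0, 0.0, 0.001]
force: [0.1, 0.9, -0.5]
grip_width: 0.994
```

Request:
{"name": "send_rows", "arguments": {"targets": [[[0.015,0.03,-0.01],[0,0,0],1],[[0.015,0.04,0],[0,0,0],1],[[0.015,0.04,0],[0,0,0],1],[[0.015,0.04,0],[0,0,0],1],[[0.015,0.04,0],[0,0,0],1],[[0.015,0.04,0],[0,0,0],1],[[0.015,0.03,0],[0,0,0],1],[[0,0,0],[0,0,0],1],[[0,0,0],[0,0,0],1],[[0,0,0],[0,0,0],1]]}}

```text
clock: 43.0
tool_pos: [0.4644, 0.4508, 0.1678]
ee_rot: [-0.008, 1.0, -0.0, 0.0]
force: [0.8, 0.3, 0.0]
grip_width: 1.004
```

```bash
python3 - <<'E'
from h import *
t=capture("top")["img"][140:345,112:555]; a=cv2.resize(t,None,fx=1.4,fy=1.4,interpolation=2)
s=capture("side")["img"][150:370,230:510]; b=cv2.resize(s,None,fx=1.35,fy=1.35,interpolation=2)
w=max(a.shape[1],b.shape[1]); p=lambda m:np.pad(m,((0,0),(0,w-m.shape[1]),(0,0)))
cv2.imwrite("pics/fin.png",cv2.convertScaleAbs(np.vstack([p(a),p(b)]),alpha=1.3)); print(w,robot.get_state()["clock"])
E
```

```text
620 43.1
```

View pics/fin.png

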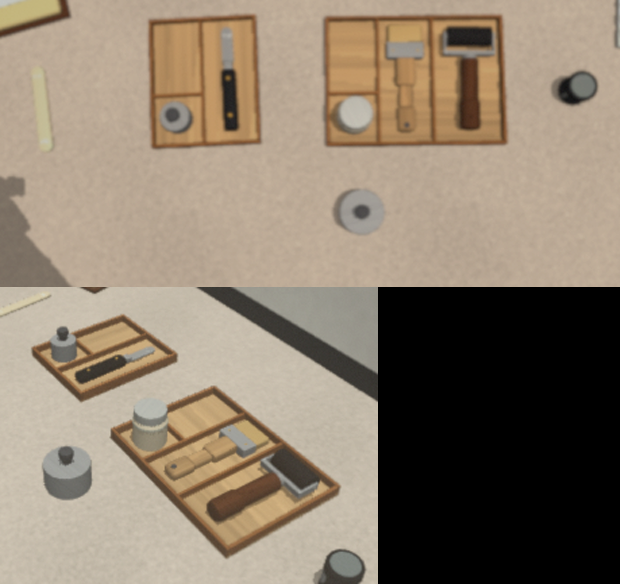

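The final picture shows all five things in their compartments. The weight is at (175,115), the spatula at (229,80), the jar at (355,115), the brush at (405,80) and the brayer at (469,75). The large weight, folder and loupe are unmoved.

```bash
python3 -c "
from plant import hand_in; print(hand_in())"
```

```text
the job is handed in; nothing more can be done
None
```

Both kits are made up and the job is handed in, at about 43 s on the clock against the 144 s limit. The items went in the order asked:
- **Lining tray:** the brayer is in the widest lane, the brush in the lane beside it, and the paste jar in the square well.
- **Mending tray:** the spatula is in the long lane and the small weight in the square well.

**Set-down:** I lowered each item in about 1 mm steps until it touched the tray floor, then released it. The highest reading at touch-down was about 10 N up (12 N in all), when the brayer went one step too far. The weight showed only a partial drop in load, so I took it another 0.5 mm down before letting go.

**Last checks:** the final top and side pictures show all five flat or upright in their own compartments. The large weight, bone folder and loupe look unmoved, and the arm is clear of everything.

**Disagreement:** the wrist camera put both trays 2–3 mm from where the top camera did. I shifted the targets by 1–2 mm to split the difference, well inside the roughly 10 mm clearances.

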